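# Wind the card press down onto a glued pack

## Robot

A 7-joint arm with a two-finger parallel gripper is mounted at the origin on the work surface. World frame = base frame: x ahead of the robot, y to its left, z up, the work surface at z = 0. Lengths are in m, angles in rad, forces in N, time in s.
With the tool pointing down it reaches from about 0.425 to 0.925 m from the base axis. Payload 6.8 kg.
Tool frame: the origin (TCP) lies on the centre line of the jaws, within the pads' length; the fingertips stand 14 mm ahead of it and the grasp point (between the pads) lies 5 mm behind it (r.tips_ahead is the distance from the TCP to the fingertips, in m); z points along the fingers, y is the line along which they close (so a half turn about z gives the same grasp; the last joint's range is limited). The gripper opens to 85 mm and grips with 20 to 120 N. Pads are 22 mm wide; open, the fingers measure 114 mm over their backs; the gripper's body (76 mm by 85 mm) begins 54 mm behind the grasp point. The pads swing forward as they close: fully open they stand 13 mm farther back than shut.
Start: joints at [1.01, 0.477, 0.022, 1.555, -0.011, 1.109, -0.083], TCP at [0.295, -0.607, 0.245] pointing down, gripper open.
Joint ranges: [-2.96, 2.96], [-0.34, 2.1], [-1.41, 1.46], [0.24, 2.44], [-1.37, 4.51], [0.17, 1.92], [-2.96, 2.96]. Speed limits (rad/s): [2.39, 2.39, 3.14, 3.14, 3.14, 3.14, 3.14].

## Interface

Orientations are given as a rotation vector (axis times angle).
In Python, from bench import r, eyes gives the robot as it stands.
- The arm moves only by the tool step_arm, never from a script. Its argument "rows" is a list of rows, each a list of 6 numbers: the shift along the world's x, y, z in units of 60 cm (1.0 is 60 cm), then the turn, a rotation vector about the world's x, y, z in units of pi rad (1.0 is pi rad). In form: [[x, y, z, rx, ry, rz], ...]. A call has 1 to 5 rows; each row is the pose to reach, as a shift and turn from the pose commanded when the call began, turning the shorter way round; what a row does not reach only later rows make up. A row lasts 1/12 s, in which the tool goes at most 41.7 mm and 7.16 degrees, less where a joint would pass 70% of its speed; a pose out of reach is approached as far as the arm can. A call with a number of a shift or a turn outside -1 to 1 is refused whole. A call with a gripper value outside its range is refused whole. "jaw" is the closure, from 0 (fully open) to 1 (shut), set as the call begins (left out, the last holds). The fingers move at their own pace and stop on an object; "squeeze" is the grip in N (left out, the last holds). Time passes only in rows, so rows that repeat a pose let the fingers close. It gives the time, the measured TCP pose, the force, the opening and the grip force at its end, in the units of the state.
- r.get_obs(): the state, without advancing time (a new reading comes with each control period).
- eyes.grab_frame(name): name is "side" or "top"; returns the picture (384x512x3 uint8, red, green, blue); there is no depth.
- eyes.camera_info(name): a dict with "mtx" (3x3 intrinsics, pixels), "extrinsics" (4x4, takes a point from camera to world coordinates). Camera axes: x right, y down, z forward; pixel columns grow to the right and rows downward; lengths in m; the calibration is good to about 2 mm. A picture is of the moment at which its call begins. camera_info takes no time and is no camera call.
- r.hand_in(): hands the job in; it is judged then, once.
The state is a dict: "clock": time; "joints": joint angles; "qvel": joint speeds; "tau": joint torques, N m; "tcp_pos": TCP position; "orientation": TCP orientation; "contact_force": force on the tool from outside, world axes, zero at the start; "moment": the same for the moment, N m; "grip_width": finger opening in m; "gripper_force": force on a finger pad.
Only numpy, scipy, OpenCV 4.12 (cv2) and the standard library are available. Lean on these libraries where they do the work, as an engineer would, in place of code of your own. Each camera call takes 0.05 s, during which the arm holds its last target. There are 200 camera calls.

## Task

A pack of freshly glued backing cards lies in the press under the raised platen. Wind the platen down by pushing a spoke of the handwheel round clockwise (seen from above) with a fingertip until it meets the pack, then about a quarter turn more so that the pack is firmly clamped. Leave it clamped and take your hand away, with the pack and the things on the bench left where they were.

Things in the scene. Friction and masses are not known exactly. Their poses are not given: they have to be found in the camera images.
- press: small grey bench press, fixed; origin under its centre at bench height, x from its front (robot side) to its back, y to its left. Base plate 200 (x) x 320 (y) mm, top at 32 mm; two columns at y = +-128 mm carry a yoke 50 x 310 mm, top at 220 mm (screw nut, radius 27 mm, and column nuts to 232 mm). Above it is only the handwheel on its screw, on the centre line
- wheel (a joint): turn of the handwheel in rad; grows clockwise seen from above, lowering platen and wheel together 3.18 mm per rad (20 mm a turn). 0 = fully raised: wheel plane 300 mm, platen underside 111 mm above the bench; stop at 10.9. Turns stiffly (0.35 N m; 6 to 8 N at mid-spoke), does not coast, stays where left. From first touch on the pack the push at mid-spoke grows, to about 13 N one rad later
- wheel_hub (a point): centre of the dark steel handwheel, in the plane of its level spokes. Rim of 94 mm mean radius, bar 16 mm thick; hub radius 23 mm, top 13 mm above the spoke plane. Three straight round spokes 13 mm thick, 120 degrees apart; between them open, with 30 mm or more of free depth below the spoke plane, down to the yoke
- wheel_spoke (a point): point in the middle of one of the three spokes, on the spoke's axis, 55 mm from the hub's centre; its own x axis points outward along the spoke. It turns with the wheel
- platen: the press's steel platen, 170 x 205 x 12 mm, with a grey guide bar on it; it carries the screw and the handwheel and does not turn. Origin at the centre of its underside, z up
- tape_roll: bystander: roll of clear parcel tape lying flat, 104 mm across, 48 mm high; origin at its underside
- glue_bottle: bystander: white glue bottle, 56 mm across, 145 mm high; origin at its underside
- stapler: bystander: black and steel stapler, 140 mm long, 57 mm high; origin at its underside
- pack: the pack: two plywood boards 150 (x) x 195 (y) mm, 9 mm thick, with a block of card between, 55 mm high in all, loose (about 0.9 kg) on the press's base plate under the platen; origin at the centre of its underside. Its top board gives about 1 mm per 40 N under the platen
Not all that is in view belongs to the job. There is more than one size of the pack; the job needs the largest.

How it is judged:
On the way, in this order (a step that is already met when the one before it is completed fails the run):
1. the fingers push the handwheel round clockwise (contact force between the fingers and platen above 0.5 N and velocity of joint wheel above 0.05 rad/s), for 0.05 s.
2. the platen bears on the pack (contact force between platen and pack above 40 N), for 0.2 s.
At the end, for the whole second after the job is handed in: the platen presses on the pack with more than 40 N, the wheel is at rest (contact force between platen and pack above 40 N and velocity of joint wheel between -0.05 and 0.05 rad/s); the robot touches nothing.
It fails at once if the pack is shifted, lifted or tipped (more than 15 mm) (distance of pack from where it was at the start of the episode above 0.015 m).
It fails at once if the tape roll is moved more than 30 mm, lifted or tipped over (distance of tape_roll from where it was at the start of the episode above 0.03 m or angle between tape_roll's own z axis and vertical above 0.35 rad).
It fails at once if the glue bottle is moved more than 30 mm, lifted or tipped over (distance of glue_bottle from where it was at the start of the episode above 0.03 m or angle between glue_bottle's own z axis and vertical above 0.35 rad).
It fails at once if the stapler is moved more than 30 mm, lifted or tipped over (distance of stapler from where it was at the start of the episode above 0.03 m or angle between stapler's own z axis and vertical above 0.35 rad).
It also fails if it takes over 64 s, if anything falls off the work surface, if the arm or the gripper's body presses on something with over 40 N, if the wrist force passes 120 N, or if a joint passes its speed limit or range.

## Working session

There is one attempt and no reset: what is moved stays moved. The work goes in short steps, Python scripts to look and compute and a tool call to move; the robot and the scene stay as the last step left them, time stands still between calls to the robot, and variables do not carry over. Pictures are saved under pics/ and viewed, at most 10 in all, crops included, and the job is handed in when it is done.

Besides the shell and the picture viewer there is one more tool, called after "Call:" as name([rows], argument=value, ...), one row to a line, values as JSON. step_arm: Moves the arm, as the interface text tells. Shifts and turns lie within -1 to 1; 1 stands for 60 cm of shift or pi rad of turn. Its arguments: {"type":"object","properties":{"rows":{"type":"array"},"jaw":{"type":"number"},"squeeze":{"type":"number"}},"required":["rows"]}

```bash
ls; mkdir -p pics; python3 - <<'E'
from bench import r, eyes
import cv2
for n in("side","top"):
    im=eyes.grab_frame(n); cv2.imwrite(f"pics/{n}0.png",im[:,:,::-1])
    c=eyes.camera_info(n); print(n,c["mtx"],c["extrinsics"])
print(r.get_obs())
E
```

```text
pics
side [[354.26865661   0.         251.74475535]
 [  0.         354.26865661 186.62172023]
 [  0.           0.           1.        ]] [[-0.83229191 -0.40453289  0.37900304  0.19915637]
 [-0.55428914  0.61635954 -0.55934289  0.51712095]
 [-0.00732955 -0.67561383 -0.73721925  0.84155581]
 [ 0.          0.          0.          1.        ]]
top [[374.00188746   0.         246.18181155]
 [  0.         374.00188746 193.31818536]
 [  0.           0.           1.        ]] [[ 0.01981151 -0.98009788  0.19752379  0.30857267]
 [-0.99978845 -0.02051305 -0.00150606  0.04459606]
 [ 0.0055279  -0.19745217 -0.98029694  1.24070451]
 [ 0.          0.          0.          1.        ]]
{'clock': 0.1, 'joints': array([ 1.00987683,  0.47772486,  0.02237715,  1.55633048, -0.01152525,
        1.10929744, -0.08313121]), 'qvel': array([-0.00064712, -0.00060257,  0.00209974, -0.0028763 ,  0.00032851,
       -0.00180791, -0.00025094]), 'tau': array([ 3.31398296e-03, -5.97764146e+01,  1.61312733e+00, -2.81953686e+01,
        1.28225141e-02,  5.02938768e-03, -4.90618515e-05]), 'tcp_pos': array([ 0.29507531, -0.60653203,  0.24442794]), 'orientation': array([-3.05991208e+00, -7.04794475e-01,  7.44798131e-04]), 'contact_force': array([ 0.14847115, -0.08405373, -0.30048582]), 'moment': array([-0.01396568, -0.02815663, -0.01737249]), 'gripper_force': 0.0, 'grip_width': 0.08543795314717176}
```

View pics/top0.png

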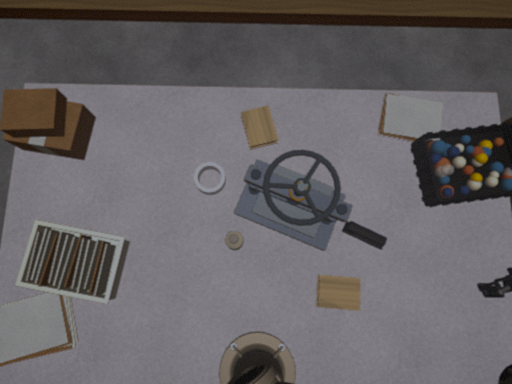

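View pics/side0.png

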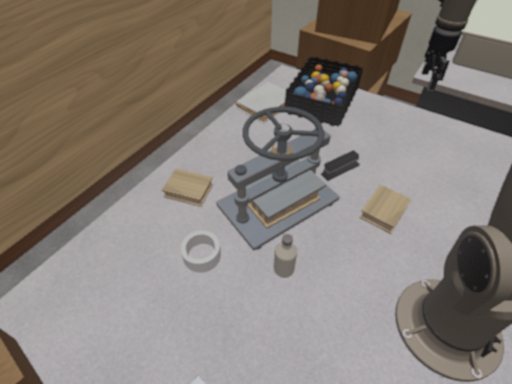

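The top view shows the wheel hub near (302,187) with its rim about 38 px in radius. One spoke runs up-right to about (317,160). The stapler is at (364,234), the glue bottle at (234,240) and the tape roll at (210,178). I'll rectify the wheel plane to measure it.

```bash
cat > h.py <<'E'
import numpy as np, cv2
from bench import r, eyes
def ray(n,u,v,z):
    c=eyes.camera_info(n);E=c["extrinsics"];d=E[:3,:3]@np.linalg.inv(c["mtx"])@[u,v,1];o=E[:3,3]
    return o+d*(z-o[2])/d[2]
def proj(n,p):
    c=eyes.camera_info(n);q=np.linalg.inv(c["extrinsics"])@np.append(p,1);q=c["mtx"]@q[:3];return q[:2]/q[2]
def rect(n,img,z,c,half=.15,px=600):
    # image: right = -y world, up = +x world
    w=np.array([[c[0]+half,c[1]+half],[c[0]+half,c[1]-half],[c[0]-half,c[1]-half],[c[0]-half,c[1]+half]])
    s=np.float32([proj(n,[*p,z]) for p in w]);d=np.float32([[0,0],[px,0],[px,px],[0,px]])
    return cv2.warpPerspective(img,cv2.getPerspectiveTransform(s,d),(px,px),flags=cv2.INTER_CUBIC)
E
python3 - <<'E'
from h import *
t=cv2.imread("pics/top0.png");s=cv2.imread("pics/side0.png")
c=ray("top",302,187,.30);print(c,ray("side",284,132,.30))
for n,u,v in(("top",210,178),("top",234,240),("top",364,234)):print(ray(n,u,v,.05))
# yoke column nuts tops
for u,v in((256,174),(343,210)):print("col",ray("top",u,v,.232))
for u,v in((240,171),(320,135)):print("colS",ray("side",u,v,.232))
a=rect("top",t,.3,c[:2],px=400);b=rect("side",s,.3,c[:2],px=400)
o=np.hstack([a,b]);o=cv2.convertScaleAbs(o,alpha=1.8,beta=10)
for k in range(0,800,50):cv2.line(o,(k,0),(k,6),(0,0,255),1)
cv2.imwrite("pics/rect.png",o)
E
```

```text
[ 0.51773246 -0.10031936  0.3       ] [ 0.51158322 -0.08521293  0.3       ]
[0.59714591 0.162175   0.05      ]
[0.39688206 0.07835607 0.05      ]
[ 0.42425208 -0.33485814  0.05      ]
col [0.56717601 0.01683698 0.232     ]
col [ 0.47089363 -0.22220382  0.232     ]
colS [0.56499559 0.02740923 0.232     ]
colS [ 0.46347012 -0.20265793  0.232     ]
```

View pics/rect.png

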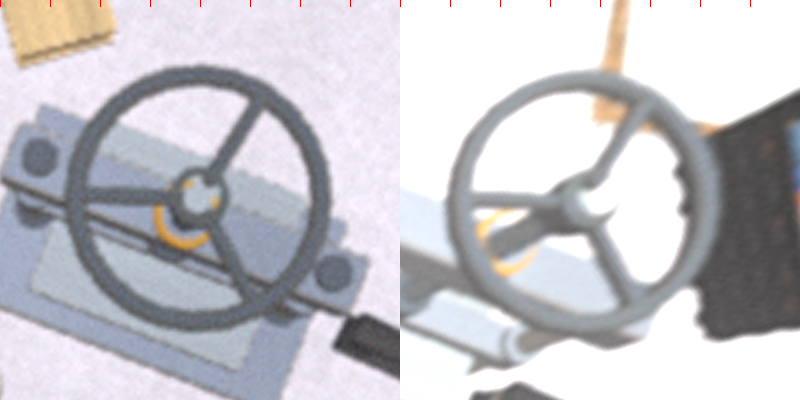

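The rectified top view shows the rim centre at (199,198) and spokes at about -32°, 88° and -152° world yaw. In the side view the rim centre is at about (584-400, 202). I'll triangulate the hub and its height from these two.

```bash
python3 - <<'E'
from h import *
c=np.array([.51773,-.10032])
def w(u,v):return np.array([c[0]+(200-v)*.00075,c[1]+(200-u)*.00075,.3])
oT=eyes.camera_info("top")["extrinsics"][:3,3];oS=eyes.camera_info("side")["extrinsics"][:3,3]
def tri(a,b):
    A=np.zeros((3,3));B=np.zeros(3)
    for o,p in((oT,w(*a)),(oS,w(*b))):
        d=(p-o)/np.linalg.norm(p-o);P=np.eye(3)-np.outer(d,d);A+=P;B+=P@o
    x=np.linalg.solve(A,B);return x,[np.linalg.norm(np.cross(x-o,(p-o)/np.linalg.norm(p-o))) for o,p in((oT,w(*a)),(oS,w(*b)))]
h=tri((199,198),(184,202));print("hub",*h)
# rim-spoke joints
for a,b in(((261,98),(249,101)),((78,196),(59,201)),((258,308),(243,306))):
    x,e=tri(a,b);d=x-h[0];print(x,e,np.hypot(*d[:2]),np.degrees(np.arctan2(d[1],d[0])))
im=cv2.imread("pics/top0.png");z=h[0][2]
a=rect("top",im,z,h[0][:2],.13,520);b=rect("side",cv2.imread("pics/side0.png"),z,h[0][:2],.13,520)
o=np.hstack([a,b])[:, :]
for k in(0,520):
    cv2.circle(o,(260+k,260),188,(0,0,255),1)
    for g in(-32,88,-152):
        q=np.radians(g);cv2.line(o,(260+k,260),(int(260+k-188*np.sin(q)),int(260-188*np.cos(q))),(0,255,0),1)
cv2.imwrite("pics/rect2.png",cv2.resize(o,(800,400)))
E
```

```text
hub [ 0.5223164  -0.10113087  0.28862875] [np.float64(0.0005626388019315948), np.float64(0.0005626388019317153)]
[ 0.59751326 -0.14758409  0.29137632] [np.float64(0.0006893965926394609), np.float64(0.000689396592639502)] 0.08838817082432386 -31.705898249893607
[ 0.52510466 -0.0093624   0.28453793] [np.float64(0.0009322869779505724), np.float64(0.0009322869779505416)] 0.09181082277139853 88.25968175814911
[ 0.44037753 -0.14519493  0.28987953] [np.float64(0.0023542478078150855), np.float64(0.002354247807815152)] 0.09303558331160784 -151.7300811008033
```

View pics/rect2.png

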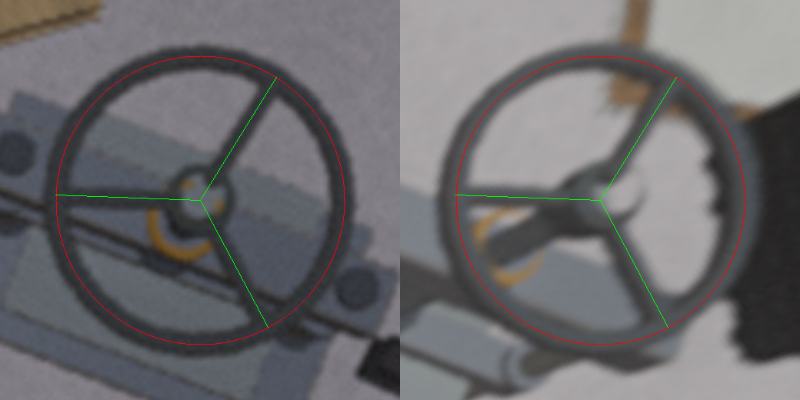

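The hub is at (0.522, -0.101, 0.289), and the overlay in both views agrees. I'll rise with the jaws shut, then travel to the open sector at 28°.

Call:
step_arm([
  [0, 0, 0.065, 0, 0, 0],
  [0, 0, 0.13, 0, 0, 0],
  [0, 0, 0.193, 0, 0, 0],
  [0.03, 0.059, 0.193, 0, 0, 0],
  [0.06, 0.118, 0.193, 0, 0, 0],
], jaw=1, squeeze=40)

```text
clock: 0.52
tcp_pos: [0.3303, -0.5382, 0.3636]
orientation: [3.058, 0.696, 0.002]
contact_force: [1.5, 0.7, -0.6]
grip_width: 0.0258
gripper_force: 0.0
```

Call:
step_arm([
  [0.03, 0.059, 0, 0, 0, 0],
  [0.06, 0.118, 0, 0, 0, 0],
  [0.09, 0.177, 0, 0, 0, 0],
  [0.12, 0.236, 0, 0, 0, 0],
  [0.15, 0.295, 0, 0, 0, 0],
])

```text
clock: 0.93
tcp_pos: [0.4216, -0.3572, 0.3608]
orientation: [-3.061, -0.705, 0.001]
contact_force: [0.4, 0.4, 1.0]
grip_width: -0.0006
gripper_force: 0.0
```

Call:
step_arm([
  [0.03, 0.059, 0, 0, 0, 0],
  [0.06, 0.118, 0, 0, 0, 0],
  [0.09, 0.177, 0, 0, 0, 0],
  [0.12, 0.236, 0, 0, 0, 0],
  [0.15, 0.295, 0, 0, 0, 0],
])

```text
clock: 1.35
tcp_pos: [0.5115, -0.1803, 0.3609]
orientation: [-3.061, -0.705, 0.001]
contact_force: [0.6, -0.9, -0.9]
grip_width: -0.0002
gripper_force: 0.0
```

Call:
step_arm([
  [0.033, 0.059, 0, 0, 0, 0],
  [0.067, 0.118, 0, 0, 0, 0],
  [0.1, 0.178, 0, 0, 0, 0],
  [0.1, 0.178, 0, 0, 0, 0],
  [0.1, 0.178, 0, 0, 0, 0],
])

```text
clock: 1.77
tcp_pos: [0.5719, -0.0721, 0.3604]
orientation: [-3.058, -0.714, 0.001]
contact_force: [0.4, -1.0, 0.6]
grip_width: -0.0003
gripper_force: 0.0
```

```bash
python3 - <<'E'
from h import *
o=[]
for n in("top","side"):
    im=eyes.grab_frame(n)[:,:,::-1].copy()
    u,v=proj(n,[.522,-.101,.289]).astype(int);c=cv2.resize(im[v-70:v+70,u-70:u+70],(400,400));o.append(c)
cv2.imwrite("pics/a.png",np.hstack(o));print(r.get_obs()["tcp_pos"])
E
```

```text
[ 0.57091369 -0.07617079  0.36059892]
```

View pics/a.png

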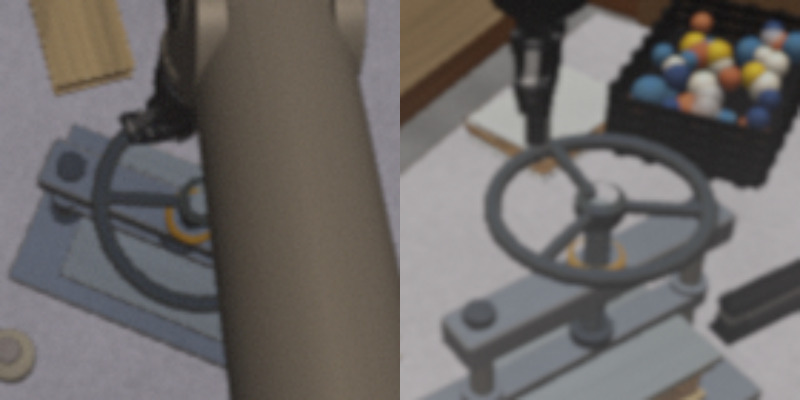

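The crops show the fingertip, at (538,145) in the side crop, above the open sector and with the wheel below it clear. I'll descend slowly and work out the arc.

Call:
step_arm([
  [0, 0, -0.03, 0, 0, 0],
  [0, 0, -0.06, 0, 0, 0],
  [0, 0, -0.09, 0, 0, 0],
  [0, 0, -0.126, 0, 0, 0],
  [0, 0, -0.126, 0, 0, 0],
])

```text
clock: 2.28
tcp_pos: [0.5683, -0.0776, 0.2814]
orientation: [-3.061, -0.7, 0.011]
contact_force: [-0.7, -1.0, -0.4]
grip_width: 0.0
gripper_force: 0.0
```

```bash
cat >> h.py <<'E'
H=np.array([.5223,-.1011])
def arc(a0,n,st,drop=1,R=.055,cmd=None):
    """calls of 5 rows; a0 deg start, st deg/row clockwise; shifts in 60 cm units"""
    P=lambda a:H+R*np.array([np.cos(np.radians(a)),np.sin(np.radians(a))])
    for k in range(n):
        b=a0-5*k*st;s=P(b) if (k or cmd is None) else np.array(cmd)
        rows=[[*np.round((P(b-(i+1)*st)-s)/.6,3),round(-drop*.00318*np.radians((i+1)*st)/.6,4),0,0,0] for i in range(5)]
        print(b,"->",b-5*st,[[float(x) for x in q] for q in rows])
E
python3 - <<'E'
from h import *
o=r.get_obs();print(o["tcp_pos"],o["contact_force"])
arc(28,1,5,0,cmd=[.571,-.075])
arc(3,7,12)
E
```

```text
[ 0.56829916 -0.07763737  0.28138999] [-0.66749532 -1.04470856 -0.35283226]
28 -> 3 [[0.003, -0.008, 0.0, 0.0, 0.0, 0.0], [0.006, -0.015, 0.0, 0.0, 0.0, 0.0], [0.008, -0.023, 0.0, 0.0, 0.0, 0.0], [0.01, -0.031, 0.0, 0.0, 0.0, 0.0], [0.01, -0.039, 0.0, 0.0, 0.0, 0.0]]
3 -> -57 [[-0.001, -0.019, -0.0011, 0.0, 0.0, 0.0], [-0.006, -0.038, -0.0022, 0.0, 0.0, 0.0], [-0.015, -0.055, -0.0033, 0.0, 0.0, 0.0], [-0.027, -0.07, -0.0044, 0.0, 0.0, 0.0], [-0.042, -0.082, -0.0056, 0.0, 0.0, 0.0]]
-57 -> -117 [[-0.017, -0.009, -0.0011, 0.0, 0.0, 0.0], [-0.036, -0.014, -0.0022, 0.0, 0.0, 0.0], [-0.055, -0.015, -0.0033, 0.0, 0.0, 0.0], [-0.074, -0.012, -0.0044, 0.0, 0.0, 0.0], [-0.092, -0.005, -0.0056, 0.0, 0.0, 0.0]]
-117 -> -177 [[-0.016, 0.01, -0.0011, 0.0, 0.0, 0.0], [-0.03, 0.024, -0.0022, 0.0, 0.0, 0.0], [-0.04, 0.04, -0.0033, 0.0, 0.0, 0.0], [-0.047, 0.058, -0.0044, 0.0, 0.0, 0.0], [-0.05, 0.077, -0.0056, 0.0, 0.0, 0.0]]
-177 -> -237 [[0.001, 0.019, -0.0011, 0.0, 0.0, 0.0], [0.006, 0.038, -0.0022, 0.0, 0.0, 0.0], [0.015, 0.055, -0.0033, 0.0, 0.0, 0.0], [0.027, 0.07, -0.0044, 0.0, 0.0, 0.0], [0.042, 0.082, -0.0056, 0.0, 0.0, 0.0]]
-237 -> -297 [[0.017, 0.009, -0.0011, 0.0, 0.0, 0.0], [0.036, 0.014, -0.0022, 0.0, 0.0, 0.0], [0.055, 0.015, -0.0033, 0.0, 0.0, 0.0], [0.074, 0.012, -0.0044, 0.0, 0.0, 0.0], [0.092, 0.005, -0.0056, 0.0, 0.0, 0.0]]
-297 -> -357 [[0.016, -0.01, -0.0011, 0.0, 0.0, 0.0], [0.03, -0.024, -0.0022, 0.0, 0.0, 0.0], [0.04, -0.04, -0.0033, 0.0, 0.0, 0.0], [0.047, -0.058, -0.0044, 0.0, 0.0, 0.0], [0.05, -0.077, -0.0056, 0.0, 0.0, 0.0]]
-357 -> -417 [[-0.001, -0.019, -0.0011, 0.0, 0.0, 0.0], [-0.006, -0.038, -0.0022, 0.0, 0.0, 0.0], [-0.015, -0.055, -0.0033, 0.0, 0.0, 0.0], [-0.027, -0.07, -0.0044, 0.0, 0.0, 0.0], [-0.042, -0.082, -0.0056, 0.0, 0.0, 0.0]]
```

Call:
step_arm([
  [0.003, -0.008, 0, 0, 0, 0],
  [0.006, -0.015, 0, 0, 0, 0],
  [0.008, -0.023, 0, 0, 0, 0],
  [0.01, -0.031, 0, 0, 0, 0],
  [0.01, -0.039, 0, 0, 0, 0],
])

```text
clock: 2.7
tcp_pos: [0.578, -0.0998, 0.2865]
orientation: [3.061, 0.704, 0.003]
contact_force: [-0.4, -0.1, 0.2]
grip_width: 0.0003
gripper_force: 0.0
```

Call:
step_arm([
  [-0.001, -0.019, 0, 0, 0, 0],
  [-0.006, -0.038, -0.001, 0, 0, 0],
  [-0.015, -0.055, -0.002, 0, 0, 0],
  [-0.027, -0.07, -0.003, 0, 0, 0],
  [-0.042, -0.082, -0.004, 0, 0, 0],
])

```text
clock: 3.12
tcp_pos: [0.5542, -0.1448, 0.2836]
orientation: [-3.056, -0.709, -0.009]
contact_force: [6.5, 9.9, 0.4]
grip_width: -0.0
gripper_force: 5.1
```

Call:
step_arm([
  [-0.017, -0.009, -0.0011, 0, 0, 0],
  [-0.036, -0.014, -0.0022, 0, 0, 0],
  [-0.055, -0.015, -0.0033, 0, 0, 0],
  [-0.074, -0.012, -0.0044, 0, 0, 0],
  [-0.092, -0.005, -0.0056, 0, 0, 0],
])

```text
clock: 3.53
tcp_pos: [0.5011, -0.1524, 0.2825]
orientation: [3.057, 0.703, 0.018]
contact_force: [11.9, -1.9, 3.7]
grip_width: -0.0003
gripper_force: 4.7
```

Call:
step_arm([
  [-0.016, 0.01, -0.0011, 0, 0, 0],
  [-0.03, 0.024, -0.0022, 0, 0, 0],
  [-0.04, 0.04, -0.0033, 0, 0, 0],
  [-0.047, 0.058, -0.0044, 0, 0, 0],
  [-0.05, 0.077, -0.0056, 0, 0, 0],
])

```text
clock: 3.95
tcp_pos: [0.4687, -0.1093, 0.2783]
orientation: [3.056, 0.697, 0.009]
contact_force: [4.5, -10.9, 1.4]
grip_width: 0.0002
gripper_force: 4.8
```

Call:
step_arm([
  [0.001, 0.019, -0.0011, 0, 0, 0],
  [0.006, 0.038, -0.0022, 0, 0, 0],
  [0.015, 0.055, -0.0033, 0, 0, 0],
  [0.027, 0.07, -0.0044, 0, 0, 0],
  [0.042, 0.082, -0.0056, 0, 0, 0],
])

```text
clock: 4.37
tcp_pos: [0.489, -0.0618, 0.2726]
orientation: [3.058, 0.695, -0.013]
contact_force: [-13.6, -15.1, 7.5]
grip_width: 0.0003
gripper_force: 8.9
```

```bash
python3 - <<'E'
from h import *
o=r.get_obs();p=o["tcp_pos"][:2]-H;print(np.degrees(np.arctan2(p[1],p[0])),np.hypot(*p),o["contact_force"],o["tcp_pos"][2],o["joints"])
arc(-237,4,6)
E
```

```text
130.25176987767492 0.051489531556872546 [-13.62080153 -15.11893067   7.53077193] 0.27255105904802257 [ 0.30741119  0.17377574 -0.35062471  1.92478107  0.07630525  1.06167658
 -1.19957155]
-237 -> -267 [[0.008, 0.005, -0.0006, 0.0, 0.0, 0.0], [0.017, 0.009, -0.0011, 0.0, 0.0, 0.0], [0.026, 0.012, -0.0017, 0.0, 0.0, 0.0], [0.036, 0.014, -0.0022, 0.0, 0.0, 0.0], [0.045, 0.015, -0.0028, 0.0, 0.0, 0.0]]
-267 -> -297 [[0.01, 0.0, -0.0006, 0.0, 0.0, 0.0], [0.019, -0.001, -0.0011, 0.0, 0.0, 0.0], [0.029, -0.003, -0.0017, 0.0, 0.0, 0.0], [0.038, -0.006, -0.0022, 0.0, 0.0, 0.0], [0.046, -0.01, -0.0028, 0.0, 0.0, 0.0]]
-297 -> -327 [[0.008, -0.005, -0.0006, 0.0, 0.0, 0.0], [0.016, -0.01, -0.0011, 0.0, 0.0, 0.0], [0.023, -0.017, -0.0017, 0.0, 0.0, 0.0], [0.03, -0.024, -0.0022, 0.0, 0.0, 0.0], [0.035, -0.032, -0.0028, 0.0, 0.0, 0.0]]
-327 -> -357 [[0.005, -0.008, -0.0006, 0.0, 0.0, 0.0], [0.009, -0.017, -0.0011, 0.0, 0.0, 0.0], [0.012, -0.026, -0.0017, 0.0, 0.0, 0.0], [0.014, -0.036, -0.0022, 0.0, 0.0, 0.0], [0.015, -0.045, -0.0028, 0.0, 0.0, 0.0]]
```

Call:
step_arm([
  [0.008, 0.005, -0.0006, 0, 0, 0],
  [0.017, 0.009, -0.0011, 0, 0, 0],
  [0.026, 0.012, -0.0017, 0, 0, 0],
  [0.036, 0.014, -0.0022, 0, 0, 0],
  [0.045, 0.015, -0.0028, 0, 0, 0],
])

```text
clock: 4.78
tcp_pos: [0.5128, -0.0517, 0.2698]
orientation: [3.061, 0.697, -0.025]
contact_force: [-22.7, -10.1, 11.2]
grip_width: -0.0
gripper_force: 10.6
```

```bash
cat >> h.py <<'E'
def st(save=None):
    o=r.get_obs();p=o["tcp_pos"][:2]-H;a=np.arctan2(p[1],p[0]);f=o["contact_force"]
    print("ang",np.degrees(a),"R",np.hypot(*p),"tan push",-(f[0]*np.sin(a)-f[1]*np.cos(a)),"rad",f[0]*np.cos(a)+f[1]*np.sin(a),"z",o["tcp_pos"][2],f[2])
    if save:
        im=[eyes.grab_frame(n)[:,:,::-1] for n in("top","side")];u,v=proj("side",[.522,-.101,.2]).astype(int)
        tu,tv=proj("top",[.522,-.101,.28]).astype(int)
        cv2.imwrite(save,np.hstack([cv2.resize(im[0][tv-70:tv+70,tu-70:tu+70],(400,400)),cv2.resize(im[1][v-80:v+80,u-80:u+80],(400,400))]))
E
python3 -c "
from h import *
st('pics/b.png')"
```

```text
ang 100.9326488933918 R 0.05027263947651199 tan push 24.237120639836785 rad -5.58293877770285 z 0.2698395324289088 11.230802391274711
```

View pics/b.png

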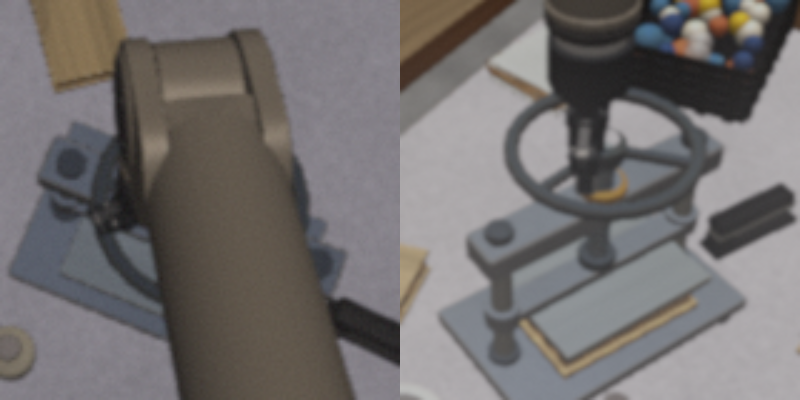

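The side crop shows the platen at or nearly on the pack, with the finger behind its spoke. I'll hold briefly to separate static from dynamic force.

Call:
step_arm([
  [0, 0, 0, 0, 0, 0],
  [0, 0, 0, 0, 0, 0],
  [0, 0, 0, 0, 0, 0],
  [0, 0, 0, 0, 0, 0],
  [0, 0, 0, 0, 0, 0],
])

```text
clock: 5.3
tcp_pos: [0.5139, -0.0508, 0.2697]
orientation: [3.061, 0.699, -0.02]
contact_force: [-14.7, -5.4, 4.2]
grip_width: 0.0002
gripper_force: 6.5
```

```bash
python3 -c "
from h import *
st()"
```

```text
ang 99.50886091880822 R 0.05098347778035951 tan push 15.4266046627334 rad -2.8768987995608413 z 0.2697287650588579 4.193849434575253
```

Call:
step_arm([
  [0.01, 0, -0.0006, 0, 0, 0],
  [0.019, -0.001, -0.0011, 0, 0, 0],
  [0.029, -0.003, -0.0017, 0, 0, 0],
  [0.038, -0.006, -0.0022, 0, 0, 0],
  [0.046, -0.01, -0.0028, 0, 0, 0],
])

```text
clock: 5.72
tcp_pos: [0.538, -0.0531, 0.267]
orientation: [-3.057, -0.702, 0.032]
contact_force: [-23.7, 8.3, 6.2]
grip_width: 0.0002
gripper_force: 11.9
```

Call:
step_arm([
  [0, 0, 0, 0, 0, 0],
  [0, 0, 0, 0, 0, 0],
  [0, 0, 0, 0, 0, 0],
  [0, 0, 0, 0, 0, 0],
  [0, 0, 0, 0, 0, 0],
])

```text
clock: 6.13
tcp_pos: [0.5398, -0.0525, 0.267]
orientation: [-3.057, -0.704, 0.025]
contact_force: [-18.3, 3.8, 1.0]
grip_width: 0.0001
gripper_force: 8.0
```

```bash
python3 -c "
from h import *
st('pics/c.png')"
```

```text
ang 70.22937658668737 R 0.05164034239631591 tan push 18.47191347574395 rad -2.5633350122763074 z 0.2670059213154317 1.0369499897387728
```

View pics/c.png

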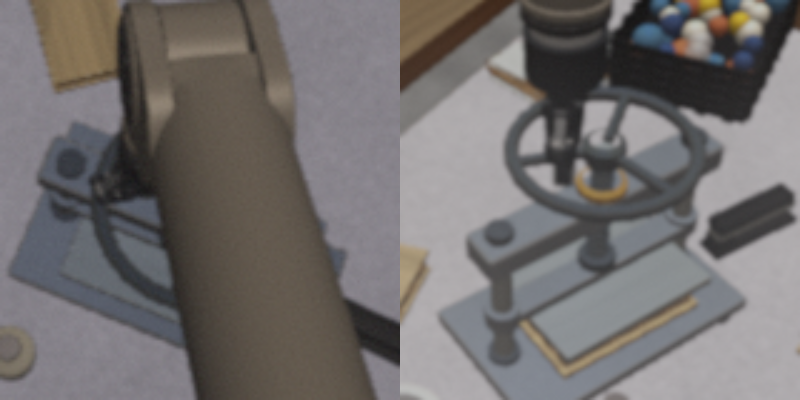

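Static push is now equivalent to about 17 N at mid-spoke, roughly 1.6 rad past first touch. The side crop shows the platen seated on the pack. I'll back the finger off anticlockwise into the open sector and lift out.

Call:
step_arm([
  [-0.012, 0.004, 0, 0, 0, 0],
  [-0.024, 0.008, 0, 0, 0, 0],
  [-0.036, 0.01, 0, 0, 0, 0],
  [-0.048, 0.01, 0, 0, 0, 0],
  [-0.048, 0.01, 0, 0, 0, 0],
])

```text
clock: 6.65
tcp_pos: [0.5163, -0.047, 0.27]
orientation: [3.061, 0.704, -0.002]
contact_force: [-5.5, 1.0, 3.4]
grip_width: 0.0001
gripper_force: 3.0
```

Call:
step_arm([
  [0, 0, 0.03, 0, 0, 0],
  [0, 0, 0.07, 0, 0, 0],
  [0, 0, 0.12, 0, 0, 0],
  [0, 0, 0.17, 0, 0, 0],
  [0, 0, 0.2, 0, 0, 0],
])

```text
clock: 7.07
tcp_pos: [0.5191, -0.0471, 0.3936]
orientation: [3.06, 0.704, 0.008]
contact_force: [0.8, -0.1, -0.1]
grip_width: -0.0004
gripper_force: 0.0
```

Call:
step_arm([
  [0, 0.06, 0, 0, 0, 0],
  [0, 0.12, 0, 0, 0, 0],
  [0, 0.18, 0, 0, 0, 0],
  [0, 0.24, 0, 0, 0, 0],
  [0, 0.3, 0, 0, 0, 0],
])

```text
clock: 7.48
tcp_pos: [0.5183, 0.1345, 0.3905]
orientation: [3.061, 0.703, 0.004]
contact_force: [0.5, 0.3, 0.1]
grip_width: 0.0
gripper_force: 0.0
```

```bash
python3 -c "
from h import *
st('pics/d.png')"
```

```text
ang 90.98058265051593 R 0.23560980383751037 tan push -0.5108676039980186 rad 0.26993376094371024 z 0.39045760435997884 0.10095877172640302
```

View pics/d.png

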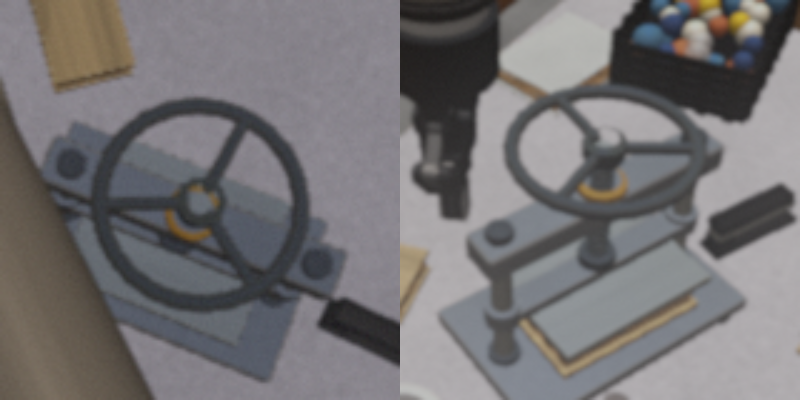

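```bash
python3 - <<'E'
from h import *
u,v=proj("side",[.522,-.101,.2]).astype(int)
for n,z,pts in(("b",.2745,None),("c",.272,None),("d",.272,None)):
    im=cv2.imread(f"pics/{n}.png")[:,400:]
    S=np.array([[.4,0,u-80],[0,.4,v-80],[0,0,1.]])
    src=[];dst=[]
    L=.12
    for dx,dy,q in((L,L,(0,0)),(L,-L,(260,0)),(-L,-L,(260,260)),(-L,L,(0,260))):
        p=np.linalg.inv(S)@np.append(proj("side",[H[0]+dx,H[1]+dy,z]),1);src.append(p[:2]);dst.append(q)
    w=cv2.warpPerspective(im,cv2.getPerspectiveTransform(np.float32(src),np.float32(dst)),(260,260))
    for a in range(0,360,30):
        t=np.radians(a);cv2.circle(w,(int(130-102*np.sin(t)),int(130-102*np.cos(t))),3,(0,0,255) if a else (0,255,0),-1)
    globals()[n]=w
cv2.imwrite("pics/e.png",np.hstack([b,c,d]))
E
```

```text
(no output)
```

View pics/e.png

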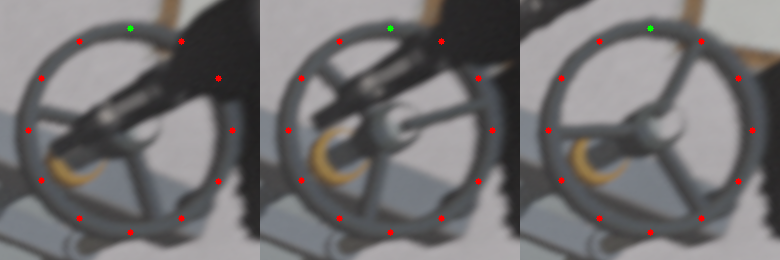

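The wheel sprang back with the finger, from 45° to about 90°. That fits the pack's load back-driving the screw until its torque falls to the 0.35 N m friction, which leaves about 110 N of clamp. I'll check that it is now at rest.

```bash
python3 -c "
from h import *
cv2.imwrite('pics/f0.png',eyes.grab_frame('top'))"
```

Call:
step_arm([
  [0, 0, 0, 0, 0, 0],
  [0, 0, 0, 0, 0, 0],
  [0, 0, 0, 0, 0, 0],
  [0, 0, 0, 0, 0, 0],
  [0, 0, 0, 0, 0, 0],
])

```text
clock: 8.05
tcp_pos: [0.5181, 0.1324, 0.3897]
orientation: [3.062, 0.703, 0.0]
contact_force: [0.2, 0.5, -0.4]
grip_width: 0.0001
gripper_force: 0.0
```

Call:
step_arm([
  [0, 0, 0, 0, 0, 0],
  [0, 0, 0, 0, 0, 0],
  [0, 0, 0, 0, 0, 0],
  [0, 0, 0, 0, 0, 0],
  [0, 0, 0, 0, 0, 0],
])

```text
clock: 8.47
tcp_pos: [0.5179, 0.1334, 0.3897]
orientation: [3.061, 0.705, 0.0]
contact_force: [-0.0, -0.1, -0.1]
grip_width: 0.0002
gripper_force: 0.0
```

Call:
step_arm([
  [0, 0, 0, 0, 0, 0],
  [0, 0, 0, 0, 0, 0],
  [0, 0, 0, 0, 0, 0],
  [0, 0, 0, 0, 0, 0],
  [0, 0, 0, 0, 0, 0],
])

```text
clock: 8.88
tcp_pos: [0.5179, 0.1334, 0.3896]
orientation: [3.061, 0.705, -0.0]
contact_force: [-0.5, -0.4, 0.2]
grip_width: -0.0003
gripper_force: 0.0
```

```bash
python3 - <<'E'
from h import *
f1=eyes.grab_frame('top');f0=cv2.imread('pics/f0.png')
z=.275
def pol(f):
    w=rect("top",cv2.cvtColor(f,cv2.COLOR_BGR2GRAY),z,H,.13,520)
    return cv2.warpPolar(w,(260,720),(260,260),260,cv2.WARP_POLAR_LINEAR)[:,70:150].mean(1).astype(float)
a,b=pol(f0),pol(f1)
g=lambda q:cv2.GaussianBlur(q.reshape(-1,1),(1,21),0).ravel()
# dark dips; polar angle phi from image +x clockwise -> world yaw = -90-phi
for q in(a,b):
    q=g(q);print([( -90-i/2, round(q[i])) for i in range(20,700) if q[i]==q[i-20:i+20].min()])
d=np.abs(f1.astype(int)-f0).max(2);print("diff >20 px count:",(d>20).sum(),np.argwhere(d>40)[:5])
ss=[np.abs(np.roll(b,k)-a).mean() for k in range(-10,11)];print("best shift deg",(int(np.argmin(ss))-10)/2)
E
```

```text
[(-120.5, 93), (-152.0, 55), (-224.5, 77), (-242.5, 81), (-265.5, 56), (-296.0, 97), (-387.0, 59)]
[(-151.5, 55), (-224.5, 76), (-242.5, 81), (-264.5, 56), (-296.0, 97), (-386.5, 59)]
diff >20 px count: 2950 [[ 88 201]
 [ 88 202]
 [ 88 203]
 [ 89 197]
 [ 89 201]]
best shift deg 0.5
```

```bash
python3 -c "
from bench import r
print(r.hand_in())"
```

```text
the job is handed in; nothing more can be done
None
```

The job is handed in, with no verdict shown: the platen is down on the pack and the hand is clear, but on release the wheel sprang back about 45° of the quarter turn, leaving an estimated 85–110 N of clamp (not measured; over 40 N is needed), with the wheel all but still at about 0.01 rad/s.

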